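# Dial in the bakery's coffee grinder and start it

### The job

Get the coffee grinder ready and start it: turn its numbered collar until it clicks in at 7, shut the hopper lid fully, and slide the brewing scale, with the dosing cup left standing on it, across the counter until the cup is centred under the grinder's outlet. Only when all of that is so, press the start button on top of the chute right down and let it go; leave the other things on the counter where they are.

Things in the scene. Friction and masses are not known exactly. Their poses are not given: they have to be found in the camera images.
- grinder: Coffee grinder, fixed. White square column 124 x 124 mm, top z 178 mm. Origin: on the counter below the collar's axis (column centre); local z up, local -x = front: a nose (chute, 46 mm wide, z 136-180 mm) reaches out from the column's front face (x -62) to x -147, open counter below it. A steel index block with a black line (x -62 to -74 mm, top z 212 mm) stands at the collar's front.
- collar (a joint): Black collar on the column, 114 mm diameter, z 190-214 mm, numbers 0-10 on top; the number at the index line is the setting. Turns about the grinder's z axis; rad, growing clockwise from above, 0.2094 (12 deg) a number: 0 = 0, 1.466 = 7, end stops at 0 and 10. A spring ball holds every whole number; 0.5 N m (6 N at the handle) passes the crest halfway, then it snaps on. Starts at 0 to 5.
- handle (a point): Point on the collar's handle, a level steel rod 10 mm thick pointing radially outwards, radius 57 to 100 mm, with a 16 mm ball at its end. The point is on the rod's axis, 90 mm from the collar's axis, z 202 mm. In the grinder's frame the rod's azimuth (from +x towards +y) is 150 deg minus the collar's value: 66 deg at 7. Free air around it; with the lid shut, a gripper clears the grinder's top.
- lid (a joint): Black round hopper lid, 76 mm diameter, 8 mm thick, with a tab at its free end. Hinge line parallel to the grinder's y, at its x +44 mm (rear), z 223.5 mm. Rad: 0 = shut flat (top face z 231.5 mm), 1.57 = upright, 1.85 = fully open, leaning to the rear. Starts at 1.3 to 1.85. Stiff hinge (0.045 N m): it stays where it is left, so it must be swung all the way down.
- lid_edge (a point): Point on the lid 78 mm from the hinge line, at its free end, mid-thickness.
- outlet (a point): Centre of the grinder's round outlet under the nose (26 mm diameter), its lower rim at z 115 mm, at x = -120 mm, y = 0 in the grinder's frame, i.e. 58 mm in front of the column.
- start (a joint): Travel of the round grey push button (24 mm diameter) on top of the nose, directly above the outlet: 0 = out, 0.006 m = fully down (about 5 N); it springs back. It stands in a steel collar 40 mm diameter whose top is flush with the button when fully down.
- start_top (a point): Centre of the button's top face, at z 198 mm when out.
- scale: Flat brewing scale, loose, 0.3 to 0.6 kg, 165 (x) x 130 (y) x 26 mm high. Origin: centre of its underside. Black body with upright sides, z 3 to 23 mm, on rubber feet; steel weighing platform 100 x 124 mm (top z 26 mm) centred at x +30.5 mm; display at the -x end, which points away from the grinder. Slides when pushed with 2 to 5 N.
- cup: Steel dosing cup, open at the top, 58 mm diameter at the rim, 58 mm high, 0.12 kg, loose, standing on the scale's platform within a few mm of x = +32.5 mm, y = 0 in the scale's frame. Origin: centre of its underside.
- tamper: Bystander: steel tamper, 58 mm diameter, 90 mm high, upright.
- jug: Bystander: steel milk jug with handle, 84 mm diameter, 95 mm high.
- canister: Bystander: white canister with wooden cap, 84 mm diameter, 110 mm high.
- brush: Bystander: small cleaning brush lying flat, 150 mm long.
- espresso_cup: Bystander: white cup with handle, 68 mm diameter, 58 mm high.
- knock_box: Bystander: open steel box with a black bar across it, 150 x 120 x 80 mm.
Things that resemble listed ones, but are neither listed nor needed, are in the scene too. What is meant by the scale is not blue, and is the smaller of those in its own colour.

How it is judged:
On the way, in this order (a step that is already met when the one before it is completed fails the run):
1. the collar sits at 7, the lid is shut and the cup stands on the scale under the outlet (value of joint collar between 1.403 and 1.529 rad and value of joint lid below 0.08 rad and horizontal distance between cup and outlet below 0.012 m and z of cup in the frame of scale between 0.021 and 0.031 m and angle between cup's own z axis and vertical below 0.1 rad), for 0.2 s.
2. the start button is pressed down (value of joint start above 0.0045 m), for 0.05 s.
At the end, for the whole second after the job is handed in: The collar has clicked in at 7 (within 0.3 of a click), the lid is shut (within 0.08 rad), the cup stands upright on the scale's platform with its centre within 12 mm of the outlet's centre seen from above, scale and cup are at rest, and the start button, having been pressed, is out again (all of step 1 and value of joint start below 0.0015 m and linear speed of each of scale, cup below 0.01 m/s and angle between scale's own z axis and vertical below 0.05 rad); the robot touches nothing.
It fails at once if the start button is pressed before collar, lid, scale and cup are ready (value of joint start above 0.003 m and not (value of joint collar between 1.403 and 1.529 rad and value of joint lid below 0.08 rad and horizontal distance between cup and outlet below 0.012 m and z of cup in the frame of scale between 0.021 and 0.031 m and angle between cup's own z axis and vertical below 0.1 rad)).
It fails at once if the dosing cup is tipped or taken off the scale, or the scale is lifted off the counter (angle between cup's own z axis and vertical above 0.4 rad or z of cup in the frame of scale above 0.045 m or z of cup in the frame of scale below 0.015 m or height (world z) of scale above 0.02 m).
It fails at once if another thing on the counter is moved by more than 30 mm (distance of any of tamper, jug, canister, brush, espresso_cup, knock_box from where it was at the start of the episode above 0.03 m).
It also fails if it takes over 70 s, if anything falls off the work surface, if the arm or the gripper's body presses on something with over 40 N, if the wrist force passes 120 N, or if a joint passes its speed limit or range.

### The arm

A 7-joint arm with a two-finger parallel gripper is mounted at the origin on the work surface. World frame = base frame: x ahead of the robot, y to its left, z up, the work surface at z = 0. Lengths are in m, angles in rad, forces in N, time in s.
With the tool pointing down it reaches from about 0.425 to 0.925 m from the base axis. Payload 6.8 kg.
Tool frame: the origin (TCP) lies between the finger pads; the fingertips stand 8 mm ahead of it and the grasp point (between the pads) lies 11 mm behind it; x points along the fingers, y is the direction in which the jaws open and shut, and the axes are right-handed (so a half turn about x gives the same grasp; the last joint's range is limited). The gripper opens to 88 mm and grips with 3 to 60 N. Pads are 20 mm wide; open, the fingers measure 115 mm over their backs; the gripper's body (75 mm by 178 mm) begins 61 mm behind the grasp point.
Start: joints at [1.166, 0.477, 0.022, 1.555, -0.011, 1.109, -0.083], TCP at [0.197, -0.646, 0.231] pointing down, gripper open.
Joint ranges: [-2.96, 2.96], [-0.34, 2.1], [-1.41, 1.46], [0.24, 2.44], [-1.37, 4.51], [0.17, 1.92], [-2.96, 2.96]. Speed limits (rad/s): [2.39, 2.39, 3.14, 3.14, 3.14, 3.14, 3.14].

### API

Orientations are given as a unit quaternion [x, y, z, w].
In Python, from cell import bot gives the robot as it stands.
- The arm moves only by the shell command python3 -m handwheel 'ROWS' [FORCE]. ROWS is JSON, a list of rows, each a list of 5 numbers: the shift along the tool's x, y, z in m, then the turn about the tool's x in rad, then the closure in counts, from 0 (fully open) to 255 (shut). In form: [[tx, ty, tz, roll, hand], ...]. A call has 1 to 8 rows; each row shifts and turns the commanded pose from where the row before left it, along the tool's axes as they then stand; what a row does not reach is not made up. A row lasts 1/12 s, in which the tool goes at most 41.7 mm and 7.16 degrees, less where a joint would pass 70% of its speed; a pose out of reach is approached as far as the arm can. A call with a gripper value outside its range is refused whole. The fingers move at their own pace and stop on an object; FORCE is the grip in N (left out, the last holds). Time passes only in rows, so rows that do not move let the fingers close. It gives the time, the measured TCP pose, the force and the opening at its end, in the units of the state.
- bot.get_obs(): the state, without advancing time (a new reading comes with each control period).
- bot.get_image(name): name is "scene" or "top"; returns a dict with "pixels" (480x640x3 uint8, red, green, blue), "fx", "fy", "cx", "cy" (pixels), "R" (3x3) and "t" (3): a world point X has camera coordinates R X + t. Camera axes: x right, y down, z forward; pixel columns grow to the right and rows downward; lengths in m; the calibration is good to about 2 mm. A picture is of the moment at which its call begins. There is no depth.
- bot.close_job(): hands the job in, once; it reports no verdict.
The state is a dict: "time_s": time; "joint_positions": joint angles; "joint_vel": joint speeds; "joint_torque": joint torques, N m; "eef_pos": TCP position; "orientation": TCP orientation; "force": force on the tool from outside, world axes, zero at the start; "torque": the same for the moment, N m; "grip_width": finger opening in m.
Only numpy, scipy, OpenCV 4.12 (cv2) and the standard library are available. Lean on these libraries where they do the work, as an engineer would, in place of code of your own. Each camera call takes 0.05 s, during which the arm holds its last target.

## Working session

There is one attempt and no reset: what is moved stays moved. The work goes in short steps, Python scripts to look and compute and a shell command to move; the robot and the scene stay as the last step left them, time stands still between calls to the robot, and variables do not carry over. Pictures are saved under pics/ and viewed, and the job is handed in when it is done.

```bash
ls; mkdir -p pics; python3 - <<'E'
from cell import bot
import cv2
o=bot.get_obs(); print({k:(v if not hasattr(v,'tolist') else v.tolist()) for k,v in o.items()})
for n in("scene","top"):
    im=bot.get_image(n); cv2.imwrite(f"pics/{n}0.png",im["pixels"][:,:,::-1]); print({k:(v.tolist() if hasattr(v,'tolist') else v) for k,v in im.items() if k!="pixels"})
E
```

```text
pics
{'time_s': 0.0, 'joint_positions': [1.1659042159506525, 0.4777874750261887, 0.02234876020757978, 1.5564850949958602, -0.011476474740911279, 1.1093111666299833, -0.08306833771574348], 'joint_vel': [0.0007459215824246042, 0.0006991475379988673, -0.0007669094495024655, -0.00184239203200662, -0.0009681671769482131, 0.000923577590236023, -0.0024037302319729116], 'joint_torque': [-1.483005632962886e-05, -58.28538537025452, 1.534363254904747, -27.260935306549072, -0.05446844967082143, 0.01706945418845862, 0.00012062444056937238], 'eef_pos': [0.19719859081542435, -0.6449099656151298, 0.22967617471311635], 'orientation': [-0.6991778357923412, -0.10520673630122761, 0.6994864089588834, -0.10392622506079917], 'force': [0.7124738884917117, 0.03389391200550483, -0.02083347674365163], 'torque': [0.008034052499386372, -0.02022567760051762, -0.006885858576679116], 'grip_width': 0.08749425574723824}
{'fx': 434.5500855949125, 'fy': 434.5500855949125, 'cx': 318.7217627831278, 'cy': 238.79620348983926, 'R': [[-0.47190912727331213, 0.8816197903940891, -0.006951315100259999], [0.6797992018313616, 0.3588363991958394, -0.6396166694213091], [-0.5614043291475269, -0.30656644271290756, -0.7686626018070404]], 't': [0.18491616758702076, -0.25046328163361753, 1.4690225700349229]}
{'fx': 494.23077487717694, 'fy': 494.23077487717694, 'cx': 327.3679798020523, 'cy': 249.27114878960867, 'R': [[0.01645589060690803, -0.9995854092749923, -0.02362653654006826], [-0.981709337276673, -0.011670039592690713, -0.19002785921990625], [0.18967335281512, 0.02632146919248121, -0.9814943705857004]], 't': [0.03781047625192796, 0.501097518743658, 1.1582274572339493]}
```

View pics/scene0.png

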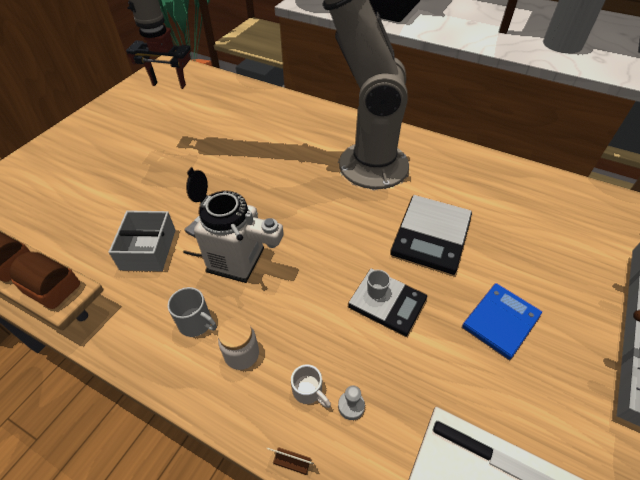

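View pics/top0.png

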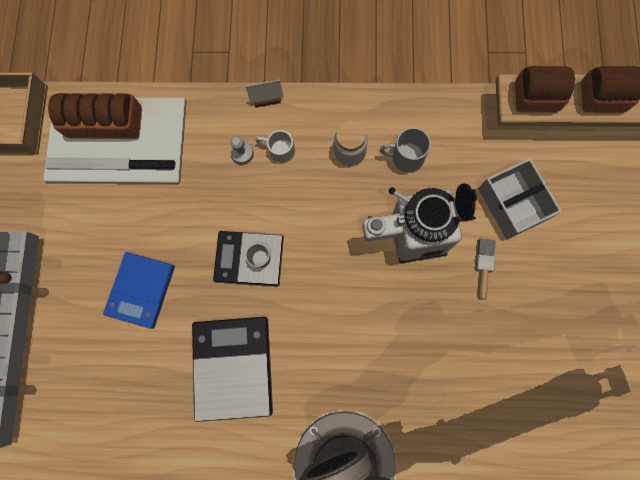

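```bash
python3 - <<'E'
import cv2
a=cv2.imread("pics/top0.png"); cv2.imwrite("pics/c1.png",cv2.resize(a[165:285,345:505],None,fx=5,fy=5,interpolation=cv2.INTER_CUBIC))
cv2.imwrite("pics/c2.png",cv2.resize(a[215:305,195:315],None,fx=6,fy=6,interpolation=cv2.INTER_CUBIC))
a=cv2.imread("pics/scene0.png"); cv2.imwrite("pics/c3.png",cv2.resize(a[160:290,170:310],None,fx=4.5,fy=4.5,interpolation=cv2.INTER_CUBIC))
E
```

```text
(no output)
```

View pics/c1.png

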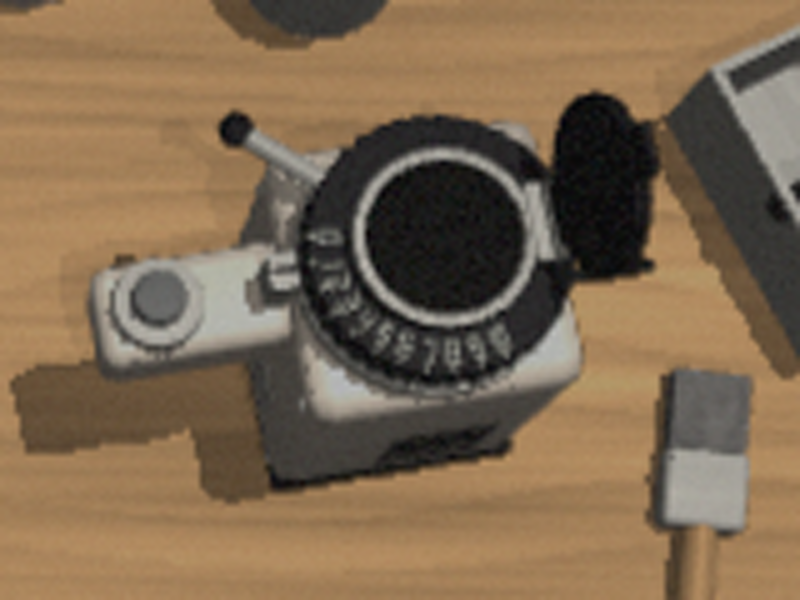

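View pics/c2.png

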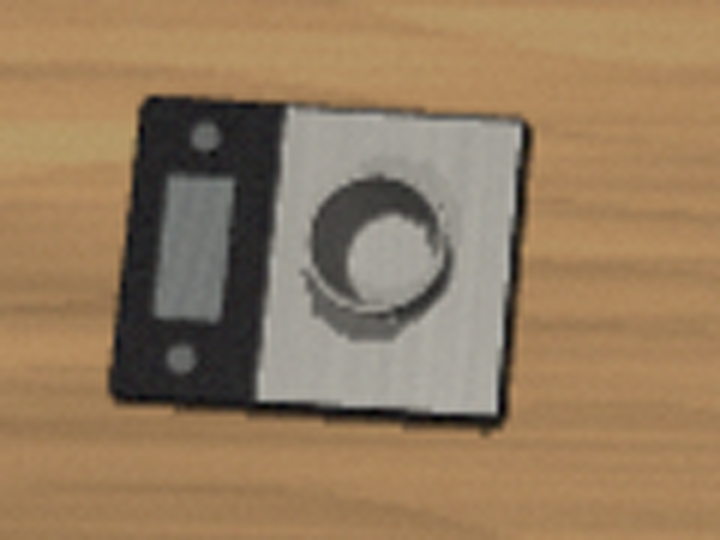

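View pics/c3.png

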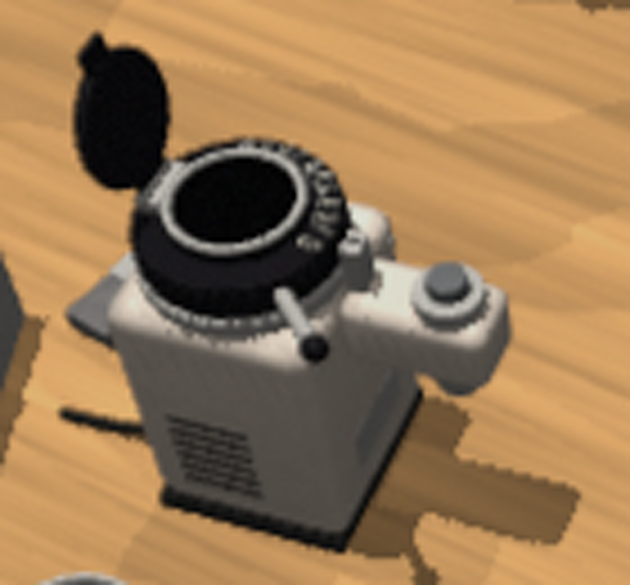

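```bash
cat > h.py <<'E'
import numpy as np
from cell import bot
C={}
def cam(n):
    if n not in C:
        im=bot.get_image(n); C[n]=im
    return C[n]
def bp(n,u,v,z):
    c=cam(n); R=np.array(c['R']);t=np.array(c['t'])
    d=R.T@np.array([(u-c['cx'])/c['fx'],(v-c['cy'])/c['fy'],1]); o=-R.T@t
    return o+d*(z-o[2])/d[2]
def pr(n,X):
    c=cam(n); p=np.array(c['R'])@np.array(X)+c['t']; return np.array([c['fx']*p[0]/p[2]+c['cx'],c['fy']*p[1]/p[2]+c['cy']])
E
python3 - <<'E'
from h import *
np.set_printoptions(precision=4,suppress=True)
f1=lambda x,y:(345+x/5,165+y/5); f2=lambda x,y:(195+x/6,215+y/6); f3=lambda x,y:(170+x/4.5,160+y/4.5)
b1=bp('top',*f1(160,295),.198); b2=bp('scene',*f3(450,280),.198); print('btn',b1,b2)
k1=bp('top',*f1(235,129),.202);k2=bp('scene',*f3(314,348),.202);print('ball',k1,k2)
h1=bp('top',*f1(443,237),.222);h2=bp('scene',*f3(235,197),.222);print('hopper',h1,h2)
print('base',bp('top',*f1(272,487),.0),bp('top',*f1(507,450),.0), bp('scene',*f3(345,550),0),bp('scene',*f3(165,503),0))
co=[bp('top',*f2(*p),.023) for p in [(147,97),(527,120),(503,428),(112,398)]]
for p in co: print('sc',p)
print('mean',np.mean(co,0))
print('cup rim',bp('top',*f2(377,243),.084))
for a in (h1-b1,h2-b2): print(np.linalg.norm(a[:2]),np.degrees(np.arctan2(a[1],a[0])))
for a in (k1-h1,k2-h2): print(np.linalg.norm(a[:2]),np.degrees(np.arctan2(a[1],a[0])))
E
```

```text
btn [ 0.5282 -0.0649  0.198 ] [ 0.5271 -0.0581  0.198 ]
ball [ 0.6016 -0.0972  0.202 ] [ 0.6024 -0.0926  0.202 ]
hopper [ 0.5486 -0.1819  0.222 ] [ 0.5475 -0.1783  0.222 ]
base [ 0.4784 -0.1359  0.    ] [ 0.4987 -0.2542  0.    ] [ 0.5977 -0.1093  0.    ] [ 0.6204 -0.2257  0.    ]
sc [0.5488 0.3188 0.023 ]
sc [0.5406 0.1582 0.023 ]
sc [0.411  0.1637 0.023 ]
sc [0.4212 0.326  0.023 ]
mean [0.4804 0.2417 0.023 ]
cup rim [0.4767 0.2086 0.084 ]
0.11881774491173364 -80.10640738615575
0.12192271595091739 -80.38976927520717
0.09992085488682356 57.97174599364751
0.10182218529591615 57.36872959763437
```

```bash
cat >> h.py <<'E'
G=np.array([.548,-.180]); YAW=np.radians(-80.2)
def g2w(x,y,z):
    c,s=np.cos(YAW),np.sin(YAW); return np.array([G[0]+c*x-s*y,G[1]+s*x+c*y,z])
def lid(th,r=.078,off=.004):
    return g2w(.044-r*np.cos(th)+off*np.sin(th),0,.2235+r*np.sin(th)+off*np.cos(th))
def plan(pos,yawdir=None):
    """yawdir: desired world azimuth (deg) of tool y"""
    from scipy.spatial.transform import Rotation as Ro
    o=bot.get_obs(); R=Ro.from_quat(o['orientation']).as_matrix()
    d=R.T@(np.array(pos)-o['eef_pos'])
    az=np.degrees(np.arctan2(R[1,1],R[0,1])); 
    out=[d.round(4)]
    if yawdir is not None:
        dd=(yawdir-az+180)%360-180
        out+=['roll(tool x down: roll=-dyaw)',round(-np.radians(dd),4),'alt',round(-np.radians((dd+360)%360-180),4)]
    print(*out,'az y',round(az,1))
def st():
    o=bot.get_obs(); from scipy.spatial.transform import Rotation as Ro
    R=Ro.from_quat(o['orientation']).as_matrix()
    print('t',round(o['time_s'],2),'pos',np.round(o['eef_pos'],4),'x',R[:,0].round(3),'y az',np.degrees(np.arctan2(R[1,1],R[0,1])).round(1),'z az',np.degrees(np.arctan2(R[1,2],R[0,2])).round(1),'F',np.round(o['force'],1),'w',round(o['grip_width'],4),'q',np.round(o['joint_positions'],2))
E
python3 - <<'E'
from h import *
np.set_printoptions(precision=4,suppress=True)
for th in (1.3,1.45,1.57,1.7,1.85):
    p=lid(th); print(th,p,pr('scene',p),pr('top',p))
st()
for z,n in((.198,(-.12,0)),):print(pr('top',g2w(*n,z)),pr('scene',g2w(*n,z)))
E
```

```text
1.3 [ 0.5526 -0.2066  0.2997] [204.7626 177.1654] [453.7353 200.0571]
1.45 [ 0.5546 -0.218   0.3014] [200.072  175.5555] [459.8015 198.8855]
1.57 [ 0.5562 -0.2272  0.3015] [196.4109 174.6757] [464.5585 198.1264]
1.7 [ 0.5579 -0.2372  0.3003] [192.6134 174.1485] [469.5095 197.4999]
1.85 [ 0.5598 -0.2483  0.2974] [188.5428 174.098 ] [474.8308 197.0453]
t 0.3 pos [ 0.1974 -0.6453  0.2303] x [-0.     0.001 -1.   ] y az -73.0 z az -163.0 F [-1.1  0.3  0. ] w 0.0879 q [ 1.17  0.48  0.02  1.56 -0.01  1.11 -0.08]
[375.5379 224.2731] [268.6158 221.8164]
```

```bash
python3 - <<'E'
from h import *
plan(g2w(.105,0,.36),-80.2); print(g2w(.105,0,.36))
E
python3 -m handwheel '[[-0.03,0,0,0.0,255],[-0.03,0,0,0.0,255],[-0.035,0,0,0.0,255],[-0.035,0,0,0.126,255]]' 20; python3 - <<'E'
from h import *
st();plan(g2w(.105,0,.36),-80.2)
E
```

```text
[-0.1296 -0.2383 -0.4582] roll(tool x down: roll=-dyaw) 0.1258 alt -3.0157 az y -73.0
[ 0.565872   -0.28346783  0.36      ]
time_s: 0.63
eef_pos: [0.1971, -0.6451, 0.3617]
orientation: [-0.704, -0.061, 0.705, -0.06]
force: [0.4, -0.7, -0.5]
grip_width: 0.0647
t 0.63 pos [ 0.1971 -0.6451  0.3617] x [-0.     0.001 -1.   ] y az -80.1 z az -170.1 F [ 0.4 -0.7 -0.5] w 0.0647 q [ 1.14  0.4   0.06  1.38 -0.02  1.36 -0.2 ]
[ 0.002  -0.293  -0.4253] roll(tool x down: roll=-dyaw) 0.0012 alt -3.1404 az y -80.1
```

```bash
python3 -m handwheel '[[0,-0.0225,-0.0327,0,255],[0,-0.0225,-0.0327,0,255],[0,-0.0225,-0.0327,0,255],[0,-0.0225,-0.0327,0,255],[0,-0.0225,-0.0327,0,255],[0,-0.0225,-0.0327,0,255],[0,-0.0225,-0.0327,0,255]]'; python3 -m handwheel '[[0,-0.0225,-0.0327,0,255],[0,-0.0225,-0.0327,0,255],[0,-0.0225,-0.0327,0,255],[0,-0.0225,-0.0327,0,255],[0,-0.0225,-0.0327,0,255],[0,-0.0225,-0.0327,0,255],[0,0,0,0,255]]'; python3 - <<'E'
from h import *
st();plan(g2w(.105,0,.29),-80.2)
import cv2
a=cam('scene')['pixels'][:,:,::-1]; cv2.imwrite("pics/s1.png",cv2.resize(a[60:300,100:340],None,fx=2.5,fy=2.5))
E
```

```text
time_s: 1.22
eef_pos: [0.397, -0.4496, 0.3609]
orientation: [0.705, 0.06, -0.704, 0.061]
force: [0.5, -1.1, 0.7]
grip_width: 0.0181
time_s: 1.8
eef_pos: [0.572, -0.2753, 0.3601]
orientation: [0.705, 0.067, -0.703, 0.063]
force: [-0.2, 0.5, -0.5]
grip_width: 0.0003
t 1.8 pos [ 0.572  -0.2753  0.3601] x [ 0.002  0.005 -1.   ] y az -79.4 z az -169.4 F [-0.2  0.5 -0.5] w 0.0003 q [ 0.49  0.33 -0.19  1.48  0.06  1.34 -1.08]
[0.0701 0.0072 0.0077] roll(tool x down: roll=-dyaw) 0.0132 alt -3.1284 az y -79.4
```

View pics/s1.png

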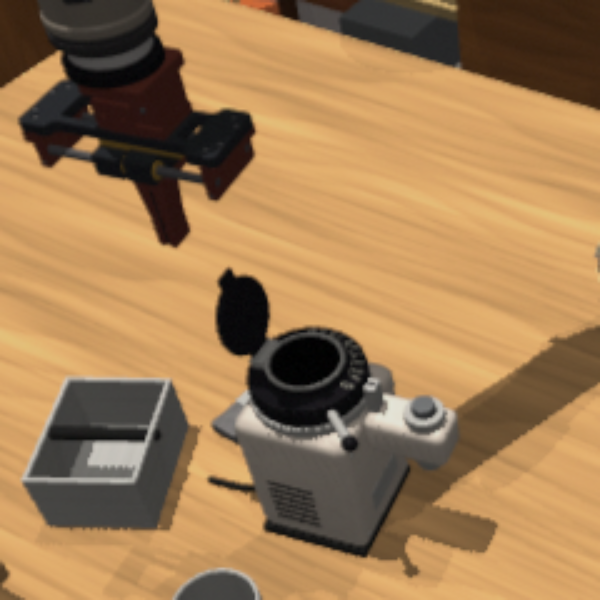

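```bash
python3 - <<'E'
from h import *
print(pr('scene',[.572,-.275,.352])); st()
E
python3 -m handwheel '[[0.02,0.012,0.004,0.013,255],[0.03,0.005,0.004,0,255],[0.02,0,0,0,255],[0,0,0,0,255]]'; python3 - <<'E'
from h import *
st();plan(g2w(.105,0,.29),-80.2)
E
```

```text
[169.6407759  154.99694942]
t 1.9 pos [ 0.5674 -0.2826  0.3602] x [-0.     0.001 -1.   ] y az -79.9 z az -169.9 F [-0.2  0.5  0.5] w 0.0005 q [ 0.5   0.33 -0.18  1.48  0.06  1.34 -1.08]
time_s: 2.23
eef_pos: [0.5572, -0.3043, 0.286]
orientation: [-0.702, -0.056, 0.708, -0.054]
force: [-1.1, -0.8, -0.3]
grip_width: 0.0006
t 2.23 pos [ 0.5572 -0.3043  0.286 ] x [-0.008  0.002 -1.   ] y az -81.1 z az -171.1 F [-1.1 -0.8 -0.3] w 0.0006 q [ 0.52  0.38 -0.17  1.58  0.07  1.2  -1.07]
[-0.0041 -0.0193 -0.0118] roll(tool x down: roll=-dyaw) -0.0161 alt 3.1255 az y -81.1
```

```bash
python3 -m handwheel '[[0,0,0,0,255],[0,0,0,0,255]]'; python3 - <<'E'
from h import *
st();plan(g2w(.095,0,.29),-80.2)
prev=np.array([.095,.29])
for th in (1.57,1.4,1.2,1.0,.8,.6,.4,.2,0.0):
    x=.044-.065*np.cos(th)+.008*np.sin(th)+.0135; z=.2235+.065*np.sin(th)+.008*np.cos(th)+.008
    p=np.array([x,z]); print(th,p.round(4),'tx,ty',round(-(p-prev)[1],4),round((p-prev)[0],4)); prev=p
E
```

```text
time_s: 2.4
eef_pos: [0.5614, -0.3037, 0.2923]
orientation: [0.706, 0.055, -0.704, 0.056]
force: [-0.4, 0.0, 0.7]
grip_width: 0.0003
t 2.4 pos [ 0.5614 -0.3037  0.2923] x [ 0.002 -0.001 -1.   ] y az -81.0 z az -171.0 F [-0.4  0.   0.7] w 0.0003 q [ 0.52  0.37 -0.17  1.57  0.07  1.2  -1.07]
[ 0.0023 -0.0293 -0.0075] roll(tool x down: roll=-dyaw) -0.0134 alt 3.1282 az y -81.0
1.57 [0.0654 0.2965] tx,ty -0.0065 -0.0296
1.4 [0.0543 0.2969] tx,ty -0.0004 -0.0111
1.2 [0.0414 0.295 ] tx,ty 0.0019 -0.0129
1.0 [0.0291 0.2905] tx,ty 0.0045 -0.0123
0.8 [0.018  0.2837] tx,ty 0.0068 -0.0112
0.6 [0.0084 0.2748] tx,ty 0.0089 -0.0096
0.4 [0.0007 0.2642] tx,ty 0.0106 -0.0076
0.2 [-0.0046  0.2523] tx,ty 0.0119 -0.0054
0.0 [-0.0075  0.2395] tx,ty 0.0128 -0.0029
```

```bash
python3 -m handwheel '[[0,-0.015,-0.004,-0.013,255],[0,-0.014,-0.003,0,255],[-0.002,-0.01,0,0,255],[-0.002,-0.01,0,0,255],[0,-0.01,0,0,255],[0,-0.011,0,0,255],[0.002,-0.013,0,0,255],[0,0,0,0,255]]'; python3 - <<'E'
from h import *
st();plan(g2w(.0414,0,.295),-80.2)
import cv2
a=cam('scene')['pixels'][:,:,::-1]; cv2.imwrite("pics/s2.png",cv2.resize(a[60:300,100:340],None,fx=2.5,fy=2.5))
E
```

```text
time_s: 3.07
eef_pos: [0.5539, -0.2162, 0.2926]
orientation: [-0.704, -0.062, 0.704, -0.061]
force: [-0.0, 1.0, -0.3]
grip_width: 0.0003
t 3.07 pos [ 0.5539 -0.2162  0.2926] x [-0.     0.001 -1.   ] y az -80.0 z az -170.0 F [-0.   1.  -0.3] w 0.0003 q [ 0.43  0.3  -0.21  1.67  0.07  1.18 -1.19]
[-0.0024  0.0047 -0.0004] roll(tool x down: roll=-dyaw) 0.0041 alt -3.1375 az y -80.0
```

View pics/s2.png

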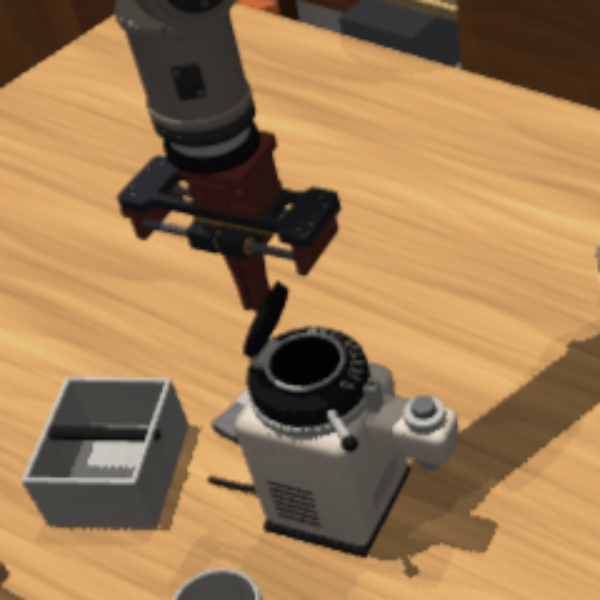

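```bash
python3 -m handwheel '[[0.002,-0.0075,0,0,255],[0.007,-0.011,0,0,255],[0.009,-0.0095,0,0,255],[0.0105,-0.0075,0,0,255],[0.012,-0.0055,0,0,255],[0.0125,-0.003,0,0,255],[0.002,0,0,0,255],[0,0,0,0,255]]'; python3 - <<'E'
from h import *
st();plan(g2w(-.0075,0,.2395),-80.2)
import cv2
a=cam('scene')['pixels'][:,:,::-1]; cv2.imwrite("pics/s3.png",cv2.resize(a[60:300,100:340],None,fx=2.5,fy=2.5))
E
```

```text
time_s: 3.78
eef_pos: [0.5466, -0.1747, 0.2396]
orientation: [0.705, 0.061, -0.704, 0.061]
force: [-7.4, 3.8, 20.5]
grip_width: 0.0003
t 3.78 pos [ 0.5466 -0.1747  0.2396] x [ 0.     0.001 -1.   ] y az -80.1 z az -170.1 F [-7.4  3.8 20.5] w 0.0003 q [ 0.39  0.31 -0.23  1.78  0.08  1.06 -1.27]
[ 0.0001 -0.002  -0.0005] roll(tool x down: roll=-dyaw) 0.0018 alt -3.1398 az y -80.1
```

View pics/s3.png

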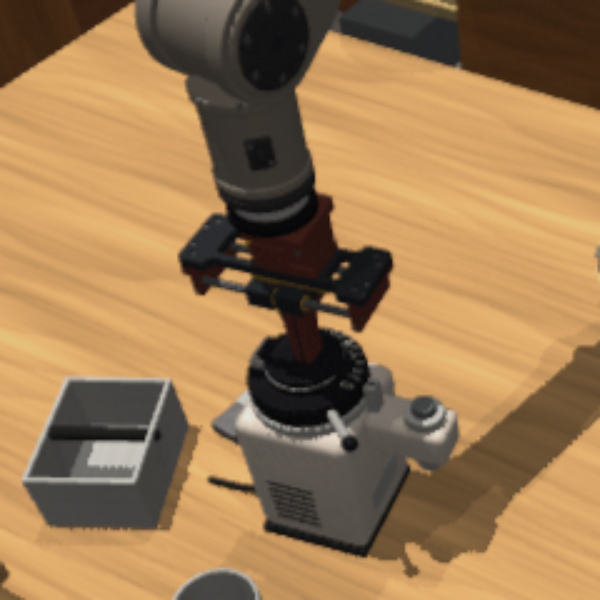

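```bash
cat >> h.py <<'E'
def hp(az,r,back,z):
    a=np.radians(az); u=np.array([np.cos(a),np.sin(a)]); t=np.array([np.sin(a),-np.cos(a)])
    p=G+r*u-back*t; return np.array([p[0],p[1],z])
E
python3 -m handwheel '[[-0.03,0,0,0,255],[-0.03,0,0,-0.12,255],[0,0,0,-0.12,255],[0,0,0,-0.12,255],[0,0,0,-0.12,255],[0,0,0,-0.12,255],[0,0,0,-0.12,255],[0,0,0,-0.12,255]]'; python3 - <<'E'
from h import *
st();plan(hp(57.7,.081,.0275,.26),-32.3);plan(hp(57.7,.081,.0275,.199),-32.3)
E
```

```text
time_s: 4.5
eef_pos: [0.5459, -0.1754, 0.296]
orientation: [-0.617, -0.345, 0.618, -0.344]
force: [0.1, -0.6, -0.0]
grip_width: 0.0005
t 4.5 pos [ 0.5459 -0.1754  0.296 ] x [-0.002  0.001 -1.   ] y az -31.7 z az -121.7 F [ 0.1 -0.6 -0. ] w 0.0005 q [ 0.49  0.28 -0.36  1.7   0.1   1.18 -0.44]
[ 0.036  -0.0224 -0.0785] roll(tool x down: roll=-dyaw) 0.0113 alt -3.1303 az y -31.7
[ 0.097  -0.0222 -0.0785] roll(tool x down: roll=-dyaw) 0.0113 alt -3.1303 az y -31.7
```

```bash
python3 -m handwheel '[[0,-0.0075,-0.026,0.011,255],[0,-0.0075,-0.026,0,255],[0,-0.0075,-0.0265,0,255],[0,0,0,0,255],[0,0,0,0,255],[0,0,0,0,255]]'; python3 - <<'E'
from h import *
st();plan(hp(57.7,.081,.0275,.199),-32.3)
import cv2
a=cam('scene')['pixels'][:,:,::-1]; cv2.imwrite("pics/s4.png",cv2.resize(a[90:290,150:350],None,fx=3,fy=3))
a=cam('top')['pixels'][:,:,::-1]; cv2.imwrite("pics/t4.png",cv2.resize(a[100:300,320:520],None,fx=3,fy=3))
E
```

```text
time_s: 5.0
eef_pos: [0.5691, -0.0982, 0.2965]
orientation: [-0.62, -0.34, 0.621, -0.339]
force: [0.1, -0.6, 0.4]
grip_width: 0.0004
t 5.0 pos [ 0.5691 -0.0982  0.2965] x [-0.002 -0.    -1.   ] y az -32.6 z az -122.6 F [ 0.1 -0.6  0.4] w 0.0004 q [ 0.38  0.29 -0.39  1.69  0.12  1.18 -0.61]
[ 0.0975 -0.0015 -0.0007] roll(tool x down: roll=-dyaw) -0.006 alt 3.1356 az y -32.6
```

View pics/s4.png

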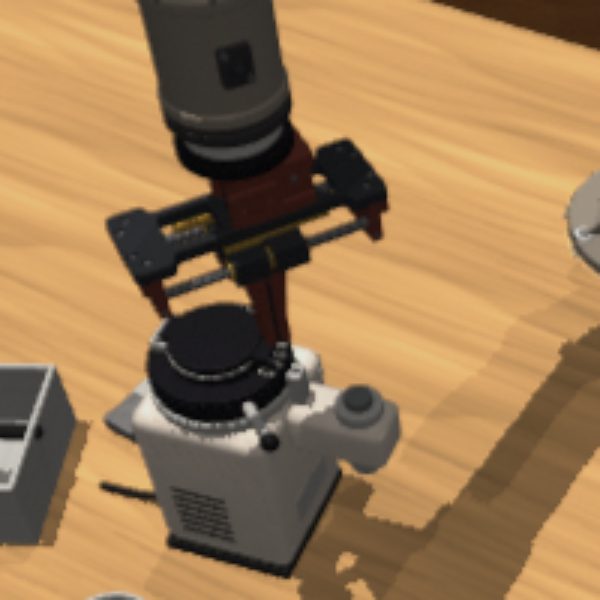

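View pics/t4.png

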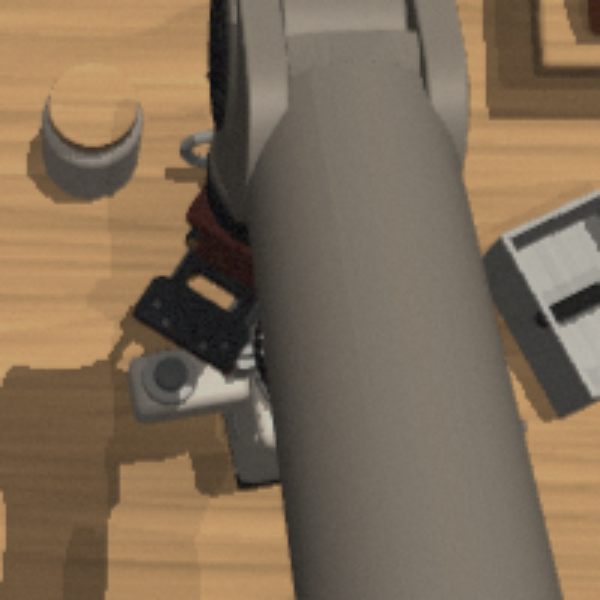

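```bash
python3 -m handwheel '[[0.025,0,0,0,255],[0.025,0,0,0,255],[0.025,0,0,0,255],[0,0,0,0,255]]'; python3 -m handwheel '[[0.012,0,0,0,255],[0.01,0,0,0,255],[0,0,0,0,255],[0,0,0,0,255]]';python3 - <<'E'
from h import *
st();plan(hp(57.7,.081,.0185,.199),-32.3)
import cv2
a=cam('scene')['pixels'][:,:,::-1]; cv2.imwrite("pics/s5.png",cv2.resize(a[130:270,180:320],None,fx=4,fy=4))
E
```

```text
time_s: 5.43
eef_pos: [0.5663, -0.0994, 0.2178]
orientation: [-0.618, -0.34, 0.623, -0.337]
force: [-1.3, 0.1, -1.1]
grip_width: 0.0006
time_s: 5.77
eef_pos: [0.5699, -0.0982, 0.2009]
orientation: [0.62, 0.339, -0.62, 0.339]
force: [-0.5, 0.3, 0.6]
grip_width: 0.0002
t 5.77 pos [ 0.5699 -0.0982  0.2009] x [ 0. -0. -1.] y az -32.7 z az -122.7 F [-0.5  0.3  0.6] w 0.0002 q [ 0.37  0.38 -0.38  1.8   0.17  0.99 -0.65]
[ 0.0019  0.0067 -0.0002] roll(tool x down: roll=-dyaw) -0.0065 alt 3.1351 az y -32.7
```

View pics/s5.png

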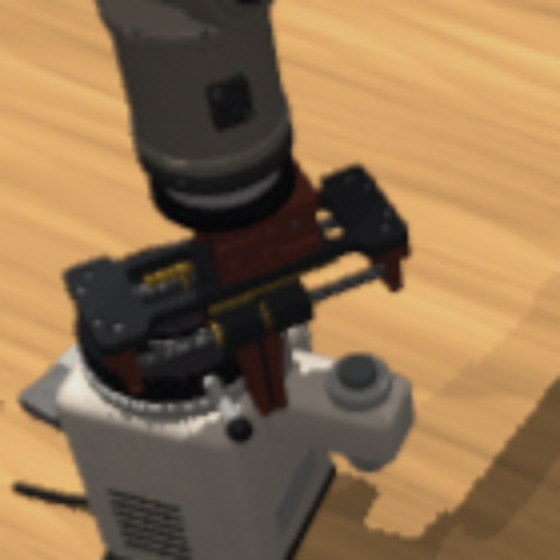

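```bash
python3 -m handwheel '[[0.002,0.0067,0,-0.006,255],[0,0.0057,-0.0011,0.0698,255],[0,0.0057,-0.0011,0.0698,255],[0,0.0057,-0.0011,0.0698,255],[0,0.0057,-0.0011,0.0698,255],[0,0,0,0,255],[0,0,0,0,255]]';python3 - <<'E'
from h import *
st();plan(hp(41.7,.081,.0185,.199),-48.3)
E
```

```text
time_s: 6.4
eef_pos: [0.5958, -0.1115, 0.1989]
orientation: [-0.66, -0.253, 0.661, -0.252]
force: [-4.2, 2.4, 0.7]
grip_width: 0.0007
t 6.4 pos [ 0.5958 -0.1115  0.1989] x [-0.001  0.001 -1.   ] y az -48.2 z az -138.2 F [-4.2  2.4  0.7] w 0.0007 q [ 0.33  0.42 -0.32  1.74  0.15  1.01 -0.89]
[-0.0001  0.0008  0.0003] roll(tool x down: roll=-dyaw) 0.0016 alt -3.14 az y -48.2
```

Tracking is right, with about 5 N on the handle.

```bash
python3 -m handwheel '[[0,0.0057,-0.0011,0.0698,255],[0,0.0057,-0.0011,0.0698,255],[0,0.0057,-0.0011,0.0698,255],[0,0.0057,-0.0011,0.0698,255],[0,0.0057,-0.0011,0.0698,255],[0,0.0057,-0.0011,0.0698,255],[0,0,0,0,255],[0,0,0,0,255]]';python3 - <<'E'
from h import *
st();plan(hp(17.7,.081,.0185,.199),-72.3)
import cv2
a=cam('scene')['pixels'][:,:,::-1]; cv2.imwrite("pics/s6.png",cv2.resize(a[130:270,180:320],None,fx=4,fy=4))
E
```

```text
time_s: 7.07
eef_pos: [0.6199, -0.1372, 0.199]
orientation: [0.699, 0.11, -0.698, 0.11]
force: [-1.2, 2.3, 0.1]
grip_width: 0.0004
t 7.07 pos [ 0.6199 -0.1372  0.199 ] x [ 0.001  0.    -1.   ] y az -72.2 z az -162.2 F [-1.2  2.3  0.1] w 0.0004 q [ 0.28  0.45 -0.22  1.68  0.11  1.02 -1.23]
[0.     0.0004 0.0005] roll(tool x down: roll=-dyaw) 0.0025 alt -3.1391 az y -72.2
```

View pics/s6.png

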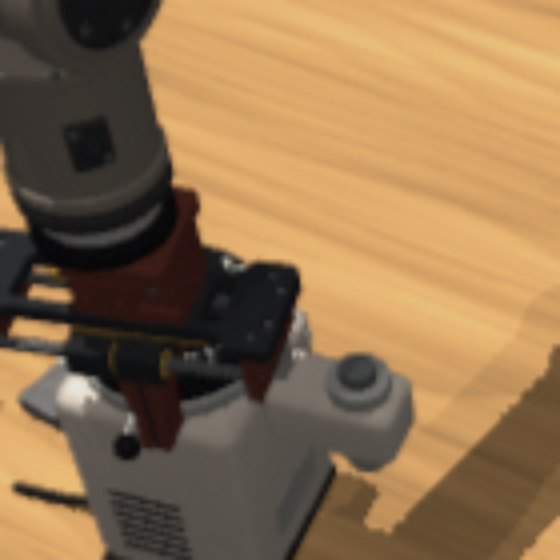

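```bash
python3 -m handwheel '[[0,0.0057,-0.0011,0.0698,255],[0,0.0057,-0.0011,0.0698,255],[0,0.0057,-0.0011,0.0698,255],[0,0.0057,-0.0011,0.0698,255],[0,0.0057,-0.0011,0.0698,255],[0,0.0057,-0.0011,0.0698,255],[0,0,0,0,255],[0,0,0,0,255]]';python3 - <<'E'
from h import *
st();plan(hp(-6.3,.081,.0185,.199),-96.3);plan(hp(-13.3,.081,.0185,.199),-103.3)
E
```

```text
time_s: 7.78
eef_pos: [0.6308, -0.1704, 0.199]
orientation: [0.706, -0.038, -0.706, -0.038]
force: [0.5, 3.0, 1.2]
grip_width: 0.0003
t 7.78 pos [ 0.6308 -0.1704  0.199 ] x [ 0.001 -0.    -1.   ] y az -96.1 z az 173.9 F [0.5 3.  1.2] w 0.0003 q [ 0.25  0.47 -0.12  1.64  0.06  1.03 -1.56]
[-0.      0.0001  0.0003] roll(tool x down: roll=-dyaw) 0.0027 alt -3.1389 az y -96.1
[-0.      0.0101 -0.0014] roll(tool x down: roll=-dyaw) 0.1249 alt -3.0167 az y -96.1
```

```bash
python3 -m handwheel '[[0,0.005,-0.0008,0.0625,255],[0,0.005,-0.0008,0.0625,255],[0,0,0,0,255],[0,0,0,0,255]]';python3 - <<'E'
from h import *
st()
E
python3 -m handwheel '[[0,-0.015,0,0,255],[0,-0.015,0,0,255],[-0.035,0,0,0,255],[-0.035,0,0,0,255],[-0.01,-0.02,-0.03,0,0],[0,-0.02,-0.03,0,0],[0,-0.02,-0.03,0,0]]'; python3 - <<'E'
from h import *
st()
import cv2
a=cam('scene')['pixels'][:,:,::-1]; cv2.imwrite("pics/s7.png",cv2.resize(a[130:290,170:310],None,fx=4,fy=4))
a=cam('top')['pixels'][:,:,::-1]; cv2.imwrite("pics/t7.png",cv2.resize(a[100:300,320:520],None,fx=3,fy=3))
E
```

```text
time_s: 8.12
eef_pos: [0.6304, -0.1818, 0.1988]
orientation: [0.702, -0.083, -0.702, -0.082]
force: [-0.0, -0.2, -0.3]
grip_width: 0.0003
t 8.12 pos [ 0.6304 -0.1818  0.1988] x [ 0.    -0.001 -1.   ] y az -103.3 z az 166.7 F [-0.  -0.2 -0.3] w 0.0003 q [ 0.25  0.48 -0.09  1.63  0.05  1.04 -1.66]
time_s: 8.7
eef_pos: [0.7411, -0.1112, 0.2811]
orientation: [0.704, -0.082, -0.701, -0.082]
force: [0.2, 0.1, 0.5]
grip_width: 0.0172
t 8.7 pos [ 0.7411 -0.1112  0.2811] x [ 0.004  0.    -1.   ] y az -103.3 z az 166.7 F [0.2 0.1 0.5] w 0.0172 q [ 0.12  0.57 -0.09  1.28  0.05  1.28 -1.77]
```

View pics/s7.png

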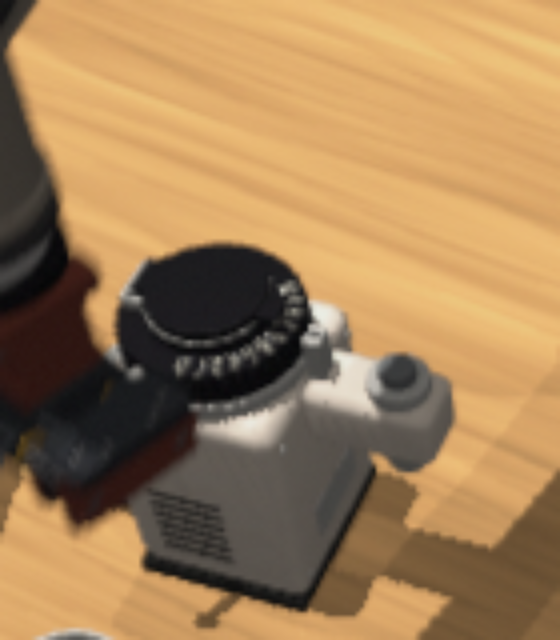

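View pics/t7.png

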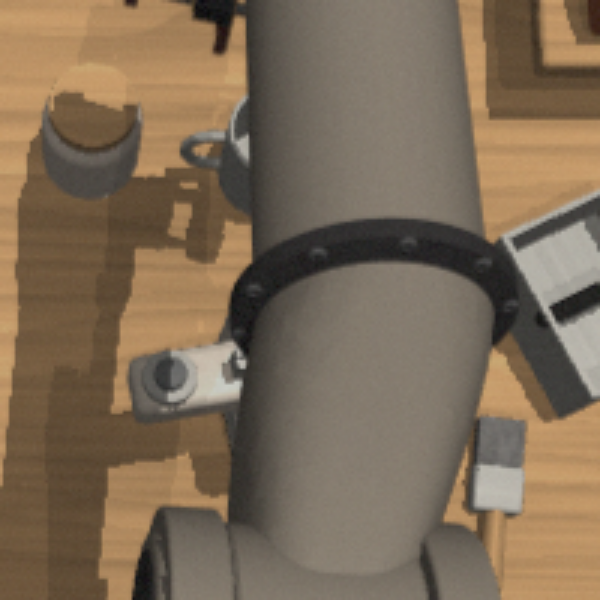

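```bash
python3 - <<'E'
from h import *
print(bp('top',173,262,.02),bp('top',154,327,.02),bp('top',240,150,.09))
plan([.4866,.349,.12],-3.3)
E
python3 -m handwheel '[[0,0,0,-0.117,0],[0,0,0,-0.117,0],[0,0,0,-0.117,0],[0,0,0,-0.117,0],[0,0,0,-0.117,0],[0,0,0,-0.117,0],[0,0,0,-0.117,0],[0,0,0,-0.117,0]]' >/dev/null
python3 -m handwheel '[[0,0,0,-0.117,0],[0,0,0,-0.117,0],[0,0,0,-0.117,0],[0,0,0,-0.117,0],[0,0,0,-0.117,0],[0,0,0,-0.117,0],[0,0,0,-0.107,0],[0,0,0,0,0]]'
python3 - <<'E'
from h import *
st()
plan([.4866,.349,.12],-3.3)
E
```

```text
[0.46892199 0.43219641 0.02      ] [0.30730174 0.46674519 0.02      ] [0.73887854 0.26308156 0.09      ]
[ 0.1584 -0.388   0.3509] roll(tool x down: roll=-dyaw) -1.7414 alt 1.4002 az y -103.1
time_s: 10.18
eef_pos: [0.7383, -0.1136, 0.2789]
orientation: [-0.514, -0.486, 0.514, -0.486]
force: [0.9, -0.8, 0.1]
grip_width: 0.0878
t 10.18 pos [ 0.7383 -0.1136  0.2789] x [-0. -0. -1.] y az -3.2 z az -93.2 F [ 0.9 -0.8  0.1] w 0.0878 q [ 0.34  0.61 -0.45  1.27  0.26  1.32 -0.16]
[ 0.1588 -0.2772 -0.4479] roll(tool x down: roll=-dyaw) 0.0016 alt -3.14 az y -3.2
```

```bash

python3 -m handwheel '[[0,-0.0198,-0.032,0,0],[0,-0.0198,-0.032,0,0],[0,-0.0198,-0.032,0,0],[0,-0.0198,-0.032,0,0],[0,-0.0198,-0.032,0,0],[0,-0.0198,-0.032,0,0],[0,-0.0198,-0.032,0,0]]' >/dev/null
python3 -m handwheel '[[0,-0.0198,-0.032,0,0],[0,-0.0198,-0.032,0,0],[0,-0.0198,-0.032,0,0],[0,-0.0198,-0.032,0,0],[0,-0.0198,-0.032,0,0],[0,-0.0198,-0.032,0,0],[0,-0.0198,-0.032,0,0],[0,0,0,0,0]]'
python3 - <<'E'
from h import *
st()
plan([.4866,.349,.12],-3.3)
import cv2
a=cam('scene')['pixels'][:,:,::-1]; cv2.imwrite("pics/s8.png",a)
a=cam('top')['pixels'][:,:,::-1]; cv2.imwrite("pics/t8.png",a)
E
```

```text
time_s: 11.43
eef_pos: [0.4828, 0.3581, 0.2797]
orientation: [0.514, 0.488, -0.512, 0.485]
force: [-1.9, 0.6, 0.2]
grip_width: 0.088
t 11.43 pos [0.4828 0.3581 0.2797] x [-0.001  0.004 -1.   ] y az -3.0 z az -93.0 F [-1.9  0.6  0.2] w 0.088 q [-0.25  0.38 -0.64  1.65  0.24  1.19 -1.  ]
[0.1597 0.0044 0.0096] roll(tool x down: roll=-dyaw) 0.0058 alt -3.1358 az y -3.0
```

View pics/s8.png

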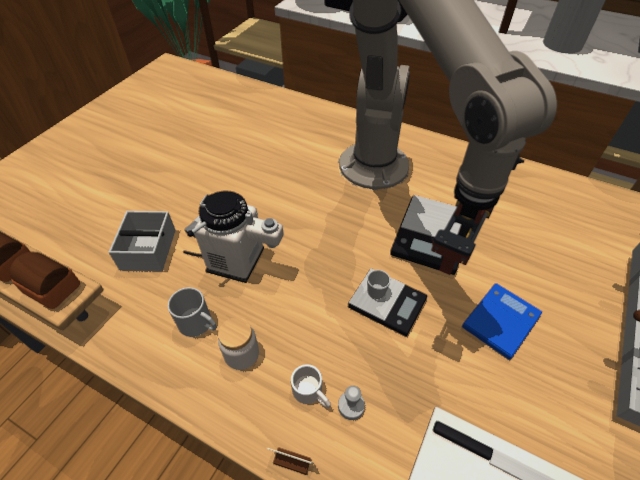

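View pics/t8.png

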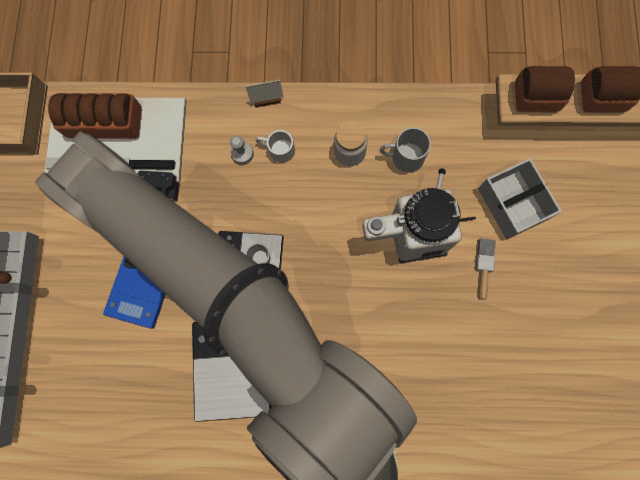

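```bash
python3 - <<'E'
from h import *
import cv2
for n in (5,6,7,8):
    a=np.radians(150-12*n); print(n,pr('top',g2w(.1*np.cos(a),.1*np.sin(a),.202)),pr('scene',g2w(.1*np.cos(a),.1*np.sin(a),.202)))
a=cv2.imread("pics/t8.png"); cv2.imwrite("pics/t8c.png",cv2.resize(a[155:275,355:485],None,fx=6,fy=6,interpolation=cv2.INTER_CUBIC)[:600])
E
```

```text
5 [422.05577668 171.30702795] [203.52933794 239.39076712]
6 [431.65078504 170.77434919] [195.94896353 236.56200556]
7 [441.2280745  172.14764663] [189.70725355 232.53051469]
8 [450.38943981 175.37564799] [185.08295292 227.52416567]
```

View pics/t8c.png

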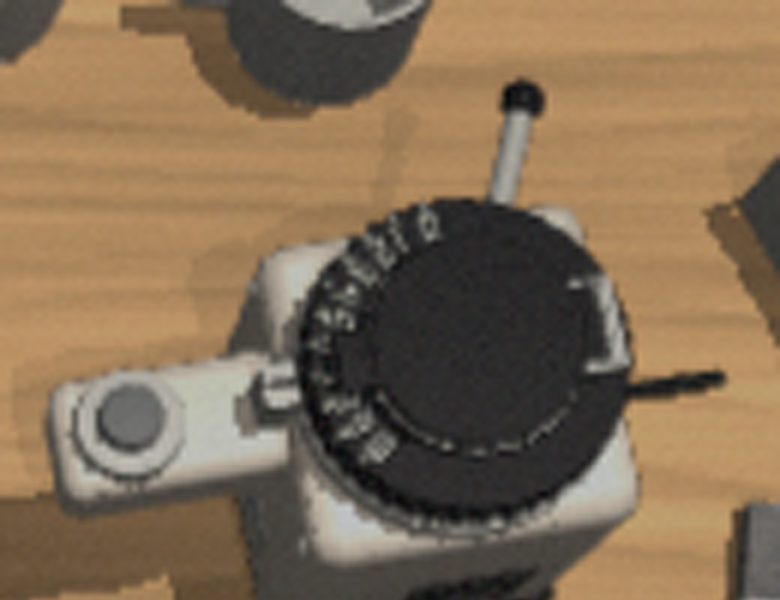

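```bash

python3 -m handwheel '[[0.03,0.004,0.009,0.005,0],[0.03,0,0,0,0],[0.03,0,0,0,0],[0.03,0,0,0,0],[0.03,0,0,0,0],[0.02,0,0,0,0],[0.01,0,0,0,0],[0,0,0,0,0]]'
python3 -m handwheel '[[0.07,0,0,0,0],[0,0,0,0,0],[0,0,0,0,0]]'
python3 - <<'E'
from h import *
st()
plan([.4866,.349,.014],-3.3)
E
```

```text
time_s: 12.3
eef_pos: [0.4928, 0.3381, 0.0964]
orientation: [-0.515, -0.482, 0.518, -0.483]
force: [-0.2, 0.4, -0.3]
grip_width: 0.088
time_s: 12.55
eef_pos: [0.4929, 0.3396, 0.0569]
orientation: [-0.516, -0.483, 0.517, -0.483]
force: [0.3, 0.6, 0.2]
grip_width: 0.0881
t 12.55 pos [0.4929 0.3396 0.0569] x [-0.002 -0.002 -1.   ] y az -3.8 z az -93.8 F [0.3 0.6 0.2] w 0.0881 q [-0.31  0.62 -0.53  1.84  0.43  0.79 -1.13]
[ 0.0429 -0.0069 -0.0091] roll(tool x down: roll=-dyaw) -0.0095 alt 3.1321 az y -3.8
```

```bash

python3 -m handwheel '[[0,-0.007,-0.009,-0.009,0],[0.025,0,0,0,0],[0.018,0,0,0,0],[0,0,0,0,0],[0,0,0,0,0]]'
python3 - <<'E'
from h import *
st()
plan([.4866,.349,.014],-3.3)
import cv2
a=cam('scene')['pixels'][:,:,::-1]; cv2.imwrite("pics/s9.png",cv2.resize(a[200:360,320:540],None,fx=3.5,fy=3.5))
E
```

```text
time_s: 12.97
eef_pos: [0.4867, 0.3511, 0.0155]
orientation: [0.514, 0.486, -0.513, 0.486]
force: [0.3, -0.5, -0.0]
grip_width: 0.0877
t 12.97 pos [0.4867 0.3511 0.0155] x [ 0.001  0.001 -1.   ] y az -3.2 z az -93.2 F [ 0.3 -0.5 -0. ] w 0.0877 q [-0.36  0.68 -0.5   1.86  0.48  0.72 -1.18]
[ 0.0015 -0.      0.0021] roll(tool x down: roll=-dyaw) 0.0014 alt -3.1402 az y -3.2
```

View pics/s9.png

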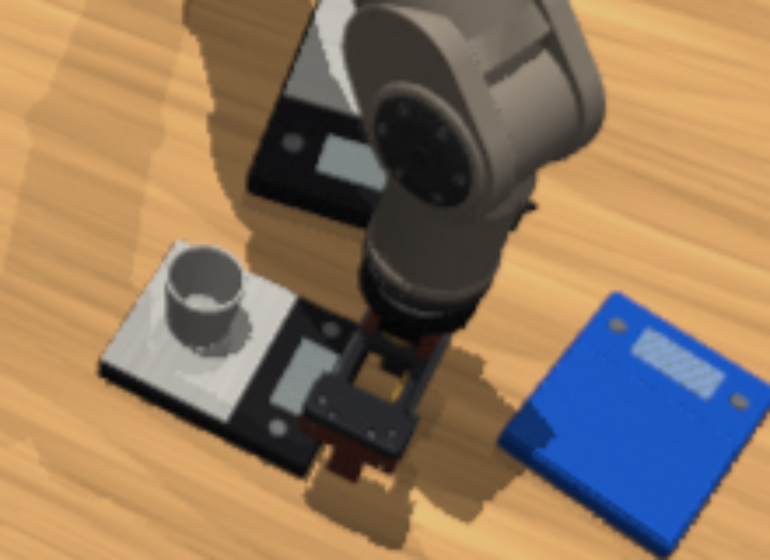

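```bash

python3 -m handwheel '[[0.0015,0,0.005,0,0],[0,0,0.005,0,0],[0,0,0.004,-0.004,0],[0,0,0.004,-0.004,0],[0,0,0.006,-0.006,0],[0,0,0.008,-0.008,0],[0,0,0.008,-0.008,0],[0,0,0.008,-0.008,0]]'
python3 -m handwheel '[[0,0,0.008,-0.007,0],[0,0,0.008,-0.007,0],[0,0,0.008,-0.007,0],[0,0,0.008,-0.007,0],[0,0,0.008,-0.007,0],[0,0,0.008,-0.007,0],[0,0,0.006,-0.005,0],[0,0,0,0,0]]'
python3 - <<'E'
from h import *
st()
plan([.5063,.0614,.014],9.8)
import cv2
a=cam('scene')['pixels'][:,:,::-1]; cv2.imwrite("pics/s10.png",cv2.resize(a[180:340,260:460],None,fx=3.5,fy=3.5))
a=cam('top')['pixels'][:,:,::-1]; cv2.imwrite("pics/t10.png",cv2.resize(a[180:340,200:420],None,fx=3.5,fy=3.5))
E
```

```text
time_s: 13.68
eef_pos: [0.4851, 0.3045, 0.014]
orientation: [0.506, 0.496, -0.503, 0.495]
force: [-0.5, 5.5, 5.1]
grip_width: 0.0883
time_s: 14.35
eef_pos: [0.4854, 0.248, 0.0134]
orientation: [0.494, 0.507, -0.492, 0.507]
force: [1.0, 2.1, 0.8]
grip_width: 0.0883
t 14.35 pos [0.4854 0.248  0.0134] x [ 0.002  0.001 -1.   ] y az 1.6 z az -88.4 F [1.  2.1 0.8] w 0.0883 q [-0.18  0.63 -0.52  1.99  0.5   0.65 -1.  ]
[-0.0008  0.0157  0.1871] roll(tool x down: roll=-dyaw) -0.1431 alt 2.9985 az y 1.6
```

View pics/s10.png

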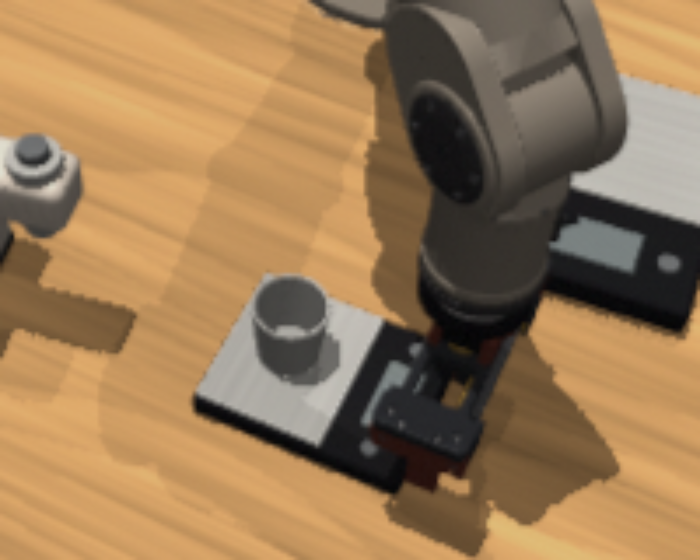

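View pics/t10.png

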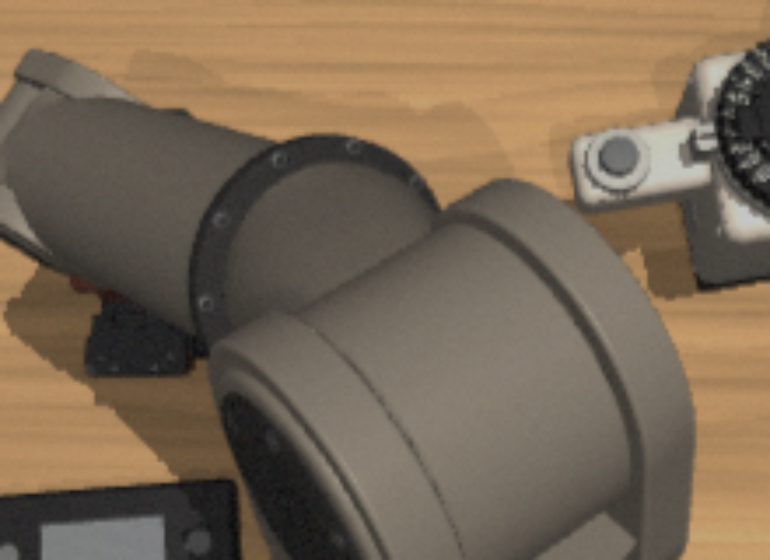

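```bash
python3 - <<'E'
from h import *
f=lambda x,y:(260+x/3.5,180+y/3.5)
st()
print('cup',bp('scene',*f(290,306),.084)); a=bp('scene',*f(195,396),.023);b=bp('scene',*f(398,482),.023);c=bp('scene',*f(268,276),.023); print(a,b,c)
d=a-b; print(np.linalg.norm(d),np.degrees(np.arctan2(d[1],d[0]))); d=a-c; print(np.linalg.norm(d),np.degrees(np.arctan2(d[1],d[0])))
# check of same method on first picture: crop c3-like from s0
plan([.5063,.0614,.014],9.8)
E
```

```text
t 14.45 pos [0.485  0.2479 0.0129] x [ 0.001  0.    -1.   ] y az 1.6 z az -88.4 F [0.7 1.6 1.1] w 0.0876 q [-0.18  0.63 -0.52  1.99  0.5   0.65 -1.  ]
cup [0.48918355 0.12159352 0.084     ]
[0.55411885 0.07827856 0.023     ] [0.54998383 0.23834894 0.023     ] [0.43045946 0.07612351 0.023     ]
0.16012378032693073 -88.52023728659303
0.12367815864937651 0.9984098021786977
[-0.0012  0.0162  0.1871] roll(tool x down: roll=-dyaw) -0.143 alt 2.9986 az y 1.6
```

```bash

python3 -m handwheel '[[-0.001,0,0.008,-0.0085,0],[0,0,0.008,-0.0085,0],[0,0,0.008,-0.0085,0],[0,0,0.008,-0.0085,0],[0,0,0.008,-0.0085,0],[0,0,0.008,-0.0085,0],[0,0,0.008,-0.0085,0],[0,0,0.008,-0.0085,0]]'
python3 -m handwheel '[[0,0,0.008,-0.0085,0],[0,0,0.008,-0.0085,0],[0,0,0.008,-0.0045,0],[0,0,0.008,-0.0045,0],[0,0,0.008,-0.0045,0],[0,0,0.006,-0.0045,0],[0,0,0.004,0,0],[0,0,0,0,0]]'
python3 - <<'E'
from h import *
st()
plan([.5063,.0614,.014],9.8)
E
```

```text
time_s: 15.17
eef_pos: [0.4882, 0.1833, 0.0134]
orientation: [0.475, 0.524, -0.475, 0.524]
force: [0.1, 2.9, 1.5]
grip_width: 0.0874
time_s: 15.83
eef_pos: [0.4942, 0.1328, 0.0133]
orientation: [0.466, 0.531, -0.467, 0.532]
force: [-0.0, 0.7, 0.5]
grip_width: 0.0878
t 15.83 pos [0.4942 0.1328 0.0133] x [-0.    -0.001 -1.   ] y az 7.4 z az -82.6 F [-0.   0.7  0.5] w 0.0878 q [ 0.05  0.6  -0.55  2.06  0.53  0.62 -0.73]
[-0.0006  0.0028  0.0724] roll(tool x down: roll=-dyaw) -0.0413 alt 3.1003 az y 7.4
```

```bash

python3 -m handwheel '[[0,0,0.008,-0.007,0],[0,0,0.008,-0.007,0],[0,0,0.008,-0.007,0],[0,0,0.008,-0.007,0],[0,0,0.008,-0.007,0],[0,0,0.006,-0.005,0],[0,0,0.004,0,0],[0,0,0,0,0]]'
python3 - <<'E'
from h import *
st()
plan([.5063,.0614,.014],9.8)
import cv2
a=cam('scene')['pixels'][:,:,::-1]; cv2.imwrite("pics/s11.png",cv2.resize(a[190:310,240:390],None,fx=5,fy=5,interpolation=cv2.INTER_CUBIC))
E
```

```text
time_s: 16.5
eef_pos: [0.5017, 0.0834, 0.0134]
orientation: [0.455, 0.54, -0.456, 0.541]
force: [0.1, -0.8, -0.1]
grip_width: 0.0878
t 16.5 pos [0.5017 0.0834 0.0134] x [-0.    -0.001 -1.   ] y az 9.7 z az -80.3 F [ 0.1 -0.8 -0.1] w 0.0878 q [ 0.16  0.6  -0.56  2.07  0.54  0.62 -0.6 ]
[-0.0006  0.0008  0.0225] roll(tool x down: roll=-dyaw) -0.0014 alt 3.1402 az y 9.7
```

View pics/s11.png

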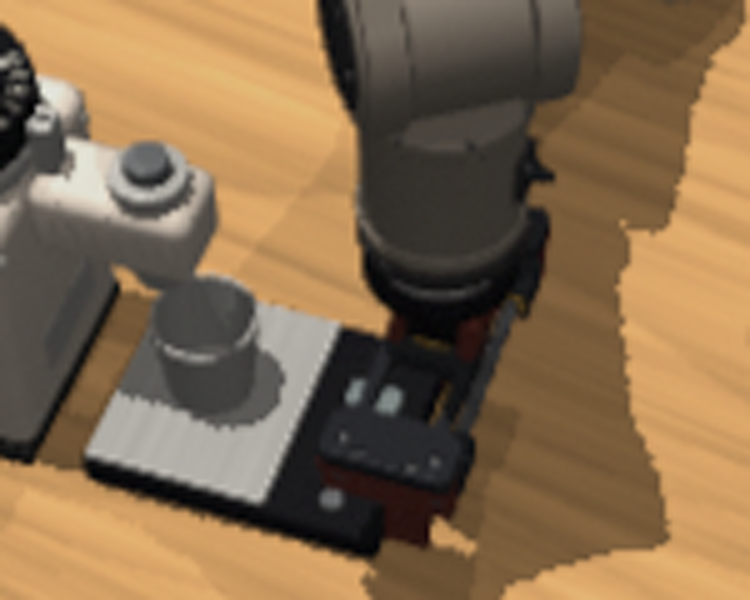

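```bash
python3 - <<'E'
from h import *
f=lambda x,y:(240+x/5,190+y/5)
cup=bp('scene',*f(208,319),.084); btn=bp('scene',*f(147,163),.198); print(cup,btn)
c,s=np.cos(YAW),np.sin(YAW); d=(cup-btn)[:2]; print('along -80.2:',d@[c,s],'lateral(local y)',d@[-s,c])
d=(cup-g2w(-.12,0,0))[:2]; print('vs model:',d@[c,s],d@[-s,c])
a=bp('scene',*f(88,460),.023);b=bp('scene',*f(378,548),.023);d=a-b;print(a,b,np.linalg.norm(d),np.degrees(np.arctan2(d[1],d[0])))
E
```

```text
[ 0.52409367 -0.03723221  0.084     ] [ 0.52883264 -0.05874022  0.198     ]
along -80.2: -0.02200078060736783 lateral(local y) -0.0010089521624572252
vs model: -0.02475359662521281 0.0007429486115626818
[ 0.59516083 -0.07279311  0.023     ] [0.57125509 0.08721889 0.023     ] 0.1617878983346403 -81.50287600756177
```

```bash

python3 -m handwheel '[[0,0,0.005,0,0],[0,0,0.006,0,0],[0,0,0.005,0,0],[0,0,0.004,0,0],[0,0,0.0025,0,0],[0,0,0,0,0],[0,0,0,0,0]]'
python3 - <<'E'
from h import *
st()
plan([.5063,.0614,.014],9.8)
import cv2
a=cam('scene')['pixels'][:,:,::-1]; cv2.imwrite("pics/s12.png",cv2.resize(a[190:310,240:390],None,fx=5,fy=5,interpolation=cv2.INTER_CUBIC))
E
```

```text
time_s: 17.18
eef_pos: [0.5053, 0.0621, 0.0134]
orientation: [0.455, 0.541, -0.456, 0.541]
force: [-0.5, 0.9, 0.2]
grip_width: 0.0876
t 17.18 pos [0.5053 0.0621 0.0134] x [-0.    -0.001 -1.   ] y az 9.8 z az -80.2 F [-0.5  0.9  0.2] w 0.0876 q [ 0.2   0.6  -0.56  2.07  0.54  0.62 -0.56]
[-0.0006  0.0008  0.0008] roll(tool x down: roll=-dyaw) -0.0007 alt 3.1408 az y 9.8
```

View pics/s12.png

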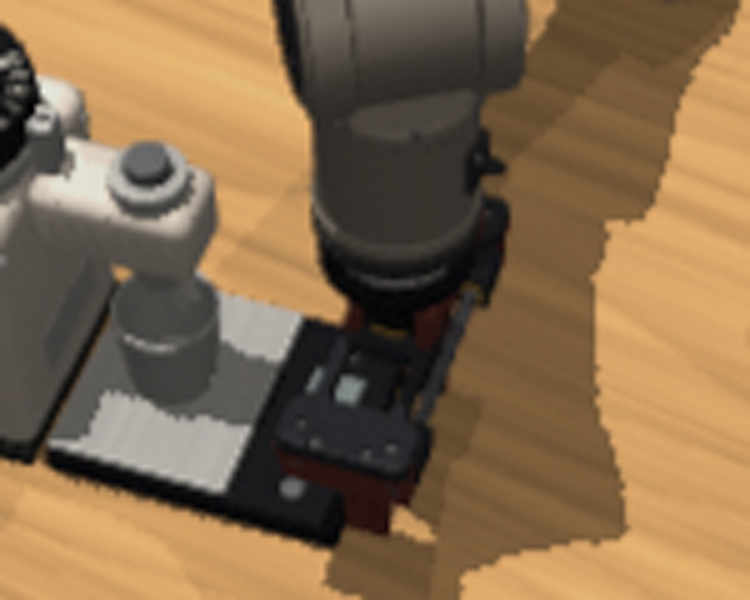

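```bash

python3 -m handwheel '[[0,0,-0.015,0,0],[0,0,-0.02,0,0],[-0.02,0,-0.02,0,0],[-0.04,0,-0.01,0,255],[-0.04,0,-0.01,0,255],[-0.04,0,0,0,255],[-0.04,0,0,0,255],[-0.04,0,0,0,255]]'
python3 -m handwheel '[[-0.04,0,0,0,255],[0,0.03,-0.03,0,255],[0,0.03,-0.03,0,255],[0,0.03,-0.03,0,255],[0,0.03,-0.03,0,255],[0,0,0,0,255],[0,0,0,0,255]]'
python3 - <<'E'
from h import *
f=lambda x,y:(240+x/5,190+y/5)
cup=bp('scene',*f(166,309),.084); btn=bp('scene',*f(147,163),.198)
c,s=np.cos(YAW),np.sin(YAW); d=(cup-btn)[:2]; print('along -80.2:',d@[c,s],'lateral(local y)',d@[-s,c])
d=(cup-g2w(-.12,0,0))[:2]; print('vs model:',d@[c,s],d@[-s,c])
st()
import cv2
a=cam('scene')['pixels'][:,:,::-1]; cv2.imwrite("pics/s13.png",cv2.resize(a[190:310,230:380],None,fx=5,fy=5,interpolation=cv2.INTER_CUBIC))
a=cam('top')['pixels'][:,:,::-1]; cv2.imwrite("pics/t13f.png",a); cv2.imwrite("pics/t13.png",cv2.resize(a[170:290,310:460],None,fx=5,fy=5,interpolation=cv2.INTER_CUBIC))
E
```

```text
time_s: 17.9
eef_pos: [0.4918, 0.1369, 0.2354]
orientation: [0.455, 0.541, -0.455, 0.541]
force: [0.8, -0.3, -0.6]
grip_width: 0.0581
time_s: 18.48
eef_pos: [0.5884, 0.2753, 0.2724]
orientation: [0.454, 0.542, -0.455, 0.541]
force: [0.0, -0.6, -0.2]
grip_width: 0.0112
along -80.2: 0.0011158204744370996 lateral(local y) -0.00036840196051450335
vs model: -0.0016369955434078814 0.0013834988135054034
t 18.53 pos [0.5882 0.2734 0.2726] x [-0.001 -0.001 -1.   ] y az 9.9 z az -80.1 F [-0.1 -0.6  0.7] w 0.0072 q [-0.02  0.5  -0.74  1.53  0.35  1.24 -0.63]
```

View pics/s13.png

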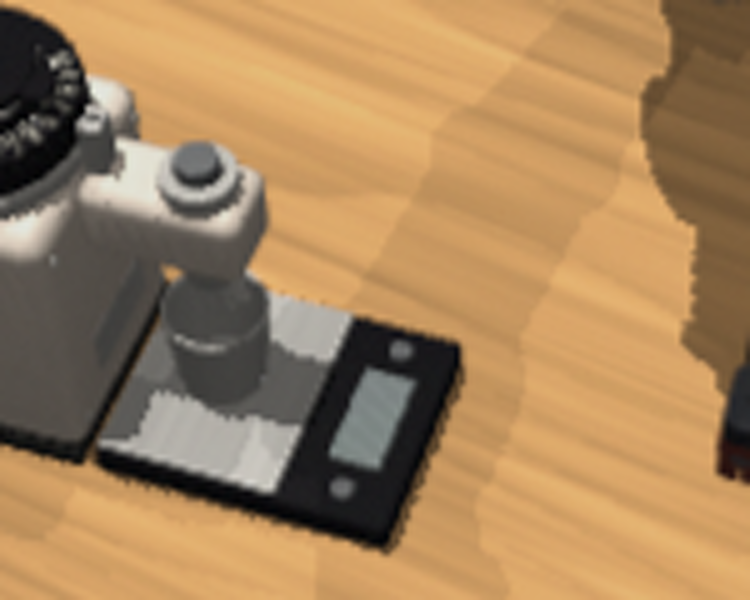

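View pics/t13.png

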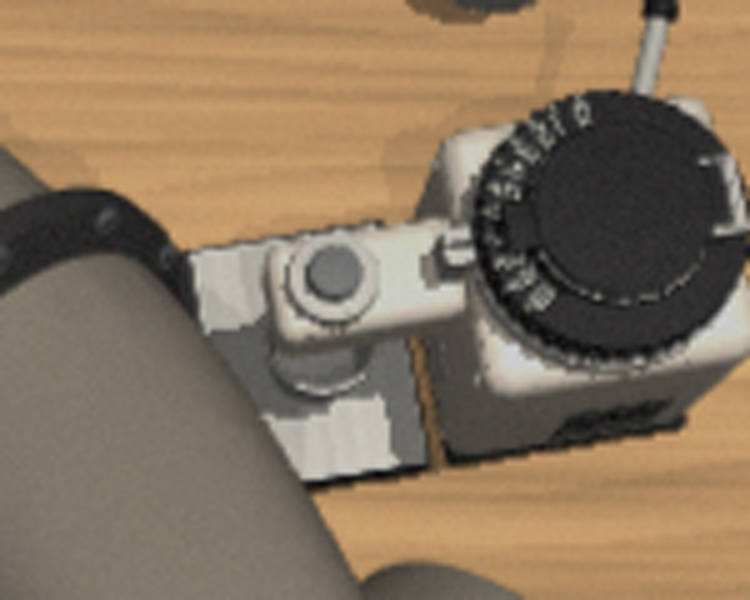

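```bash
python3 - <<'E'
from h import *
for nm,ox,oy,im in (('top',310,170,'t13'),('scene',230,190,'s13')):
    for z,r in ((.084,.029),):
        P=np.array([(pr(nm,g2w(-.12+r*np.cos(a),r*np.sin(a),z))-[ox,oy])*5 for a in np.linspace(0,6.28,200)])
        print(nm,z,P.min(0),P.max(0))
    print('btn',(pr(nm,g2w(-.12,0,.198))-[ox,oy])*5)
E
```

```text
top 0.084 [249.29802922 269.54504787] [371.59123136 388.74619862]
btn [327.68926618 271.36543477]
scene 0.084 [158.02761897 262.95259805] [270.02667603 350.960748  ]
btn [193.07920541 159.08177427]
```

```bash

python3 -m handwheel '[[0,-0.011,0.03,0,255],[0,-0.011,0.03,0,255],[0,-0.011,0.03,0,255],[0,-0.011,0.03,0,255],[0,-0.011,0.03,0,255],[0,-0.011,0.03,0,255],[0,-0.01,0.03,0,255],[0,-0.01,0.03,0,255]]'
python3 -m handwheel '[[0,-0.01,0.03,0,255],[0,-0.01,0.03,0,255],[0,0,0.02,0,255],[0,0,0,0,255],[0,0,0,0,255]]'
python3 - <<'E'
from h import *
st();plan([.528,-.0615,.225])
E
```

```text
time_s: 19.35
eef_pos: [0.5435, 0.019, 0.2741]
orientation: [0.456, 0.54, -0.456, 0.541]
force: [0.0, 0.0, -0.1]
grip_width: 0.0003
time_s: 19.77
eef_pos: [0.5379, -0.0625, 0.2738]
orientation: [0.456, 0.54, -0.457, 0.54]
force: [-0.2, 1.0, 0.2]
grip_width: 0.0004
t 19.77 pos [ 0.5379 -0.0625  0.2738] x [ 0.    -0.001 -1.   ] y az 9.5 z az -80.5 F [-0.2  1.   0.2] w 0.0004 q [ 0.57  0.29 -0.69  1.79  0.2   1.14 -0.02]
[ 0.0488 -0.0096 -0.0027] az y 9.5
```

```bash

python3 -m handwheel '[[0.02,-0.0096,-0.0025,0,255],[0.029,0,0,0,255],[0,0,0,0,255],[0,0,0,0,255]]'
python3 - <<'E'
from h import *
st();plan([.528,-.0615,.210])
import cv2
a=cam('scene')['pixels'][:,:,::-1]; cv2.imwrite("pics/s14.png",cv2.resize(a[150:290,200:350],None,fx=4,fy=4,interpolation=cv2.INTER_CUBIC))
E
```

```text
time_s: 20.1
eef_pos: [0.5277, -0.0584, 0.2242]
orientation: [0.455, 0.542, -0.455, 0.541]
force: [0.0, 0.2, 1.1]
grip_width: 0.0003
t 20.1 pos [ 0.5277 -0.0584  0.2242] x [-0.002  0.    -1.   ] y az 9.9 z az -80.1 F [0.  0.2 1.1] w 0.0003 q [ 0.56  0.32 -0.69  1.87  0.24  1.03 -0.05]
[ 0.0142 -0.0002  0.0031] az y 9.9
```

View pics/s14.png

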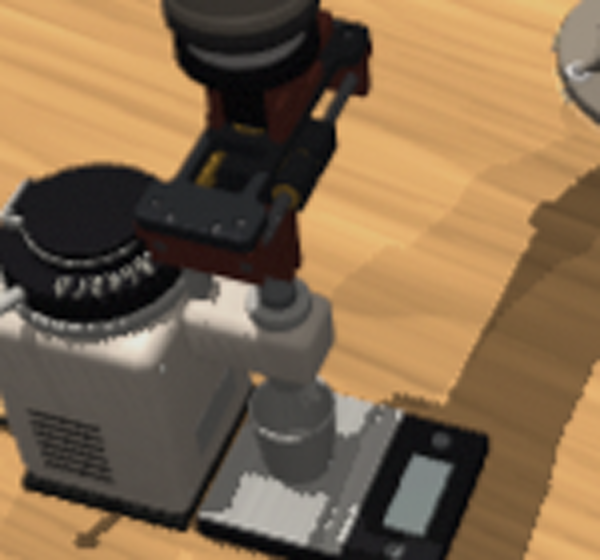

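```bash

python3 -m handwheel '[[0.012,0,0.003,0,255],[0.005,0,0,0,255],[0.004,0,0,0,255],[0.003,0,0,0,255],[0,0,0,0,255],[0,0,0,0,255]]'
python3 - <<'E'
from h import *
st()
E
```

```text
time_s: 20.65
eef_pos: [0.5305, -0.0626, 0.2039]
orientation: [0.456, 0.54, -0.456, 0.542]
force: [-8.2, -1.5, 26.7]
grip_width: 0.0005
t 20.65 pos [ 0.5305 -0.0626  0.2039] x [ 0.003 -0.002 -1.   ] y az 9.8 z az -80.2 F [-8.2 -1.5 26.7] w 0.0005 q [ 0.55  0.35 -0.68  1.89  0.26  0.99 -0.07]
```

```bash

python3 -m handwheel '[[0,0,0,0,255]]'
python3 - <<'E'
from h import *
st()
import cv2
a=cam('scene')['pixels'][:,:,::-1]; cv2.imwrite("pics/s15.png",cv2.resize(a[180:270,230:320],None,fx=6,fy=6,interpolation=cv2.INTER_CUBIC))
E
```

```text
time_s: 20.73
eef_pos: [0.5305, -0.0627, 0.2039]
orientation: [0.456, 0.54, -0.456, 0.542]
force: [-9.0, -2.2, 26.6]
grip_width: 0.0002
t 20.73 pos [ 0.5305 -0.0627  0.2039] x [ 0.003 -0.002 -1.   ] y az 9.8 z az -80.2 F [-9.  -2.2 26.6] w 0.0002 q [ 0.55  0.35 -0.68  1.89  0.26  0.99 -0.07]
```

View pics/s15.png

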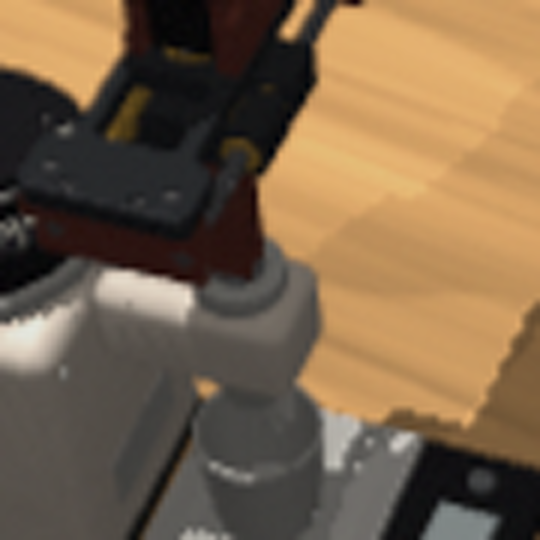

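```bash
python3 - <<'E'
from h import *
import cv2
im=cam('scene')['pixels'][:,:,::-1].copy(); 
im=cv2.resize(im[180:270,230:320],None,fx=6,fy=6,interpolation=cv2.INTER_CUBIC)
def poly(pts,col):
    q=np.array([(pr('scene',p)-[230,180])*6 for p in pts]).round().astype(int); cv2.polylines(im,[q],True,col,1)
A=np.linspace(0,2*np.pi,40)
for z,r,c in((.198,.012,(0,255,0)),(.192,.012,(255,255,0)),(.192,.020,(0,0,255))):
    poly([g2w(-.12+r*np.cos(a),r*np.sin(a),z) for a in A],c)
o=bot.get_obs();p=o['eef_pos'];c,s=np.cos(YAW),np.sin(YAW)
for z in (p[2]-.008,):
    poly([[p[0]+c*a-s*b,p[1]+s*a+c*b,z] for a,b in((.01,.0135),(.01,-.0135),(-.01,-.0135),(-.01,.0135))],(255,0,255))
cv2.imwrite("pics/s16.png",im)
E
```

```text
(no output)
```

View pics/s16.png

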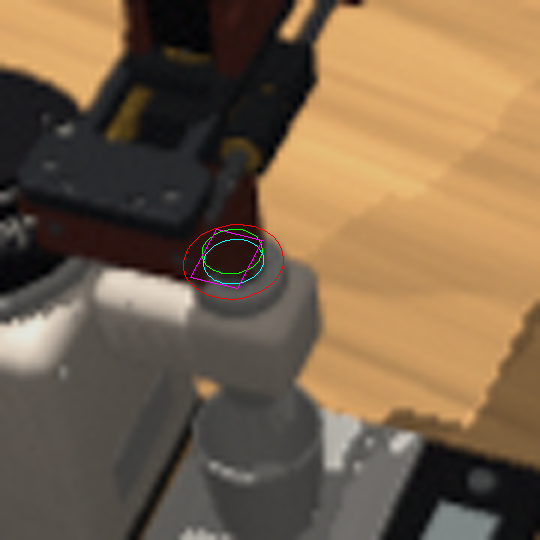

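```bash

for i in 1 2 3 4 5 6 7 8; do python3 -m handwheel '[[-0.0015,0,0,0,255],[0,0,0,0,255]]' | egrep 'eef|force'; done
```

```text
eef_pos: [0.5304, -0.0627, 0.2042]
force: [-3.7, -0.2, 16.1]
eef_pos: [0.5303, -0.0627, 0.2048]
force: [0.8, -0.4, 4.9]
eef_pos: [0.5303, -0.0627, 0.2058]
force: [2.0, -1.0, 4.6]
eef_pos: [0.53, -0.0625, 0.207]
force: [3.1, -0.5, 3.0]
eef_pos: [0.5293, -0.0623, 0.2081]
force: [2.6, -0.8, 3.1]
eef_pos: [0.5289, -0.0622, 0.2094]
force: [0.8, 0.2, 1.8]
eef_pos: [0.5285, -0.0622, 0.2106]
force: [0.5, -0.3, 0.0]
eef_pos: [0.5286, -0.0623, 0.2122]
force: [-0.4, 0.7, 0.3]
```

```bash

python3 -m handwheel '[[-0.02,0,0,0,255],[-0.03,0,0,0,255],[-0.03,0,0,0,255],[0,0.02,-0.03,0,255],[0,0.02,-0.03,0,255],[0,0.02,-0.03,0,255],[0,0.02,-0.03,0,255],[0,0.02,-0.03,0,255]]' 
python3 -m handwheel '[[0,0.01,-0.03,0,255],[0,0.01,-0.03,0,255],[0,0.01,-0.03,0,255],[0,0.01,-0.03,0,255],[0,0.01,-0.03,0,255],[0,0,0,0,255],[0,0,0,0,255]]' 
python3 - <<'E'
from h import *
import cv2
st()
a=cam('scene')['pixels'][:,:,::-1]; cv2.imwrite("pics/s17f.png",a);cv2.imwrite("pics/s17.png",cv2.resize(a[170:310,180:340],None,fx=4.5,fy=4.2,interpolation=cv2.INTER_CUBIC))
a=cam('top')['pixels'][:,:,::-1]; cv2.imwrite("pics/t17.png",a); cv2.imwrite("pics/t17c.png",cv2.resize(a[160:280,330:490],None,fx=5,fy=5,interpolation=cv2.INTER_CUBIC))
E
```

```text
time_s: 22.83
eef_pos: [0.6024, 0.1037, 0.2922]
orientation: [0.455, 0.541, -0.456, 0.541]
force: [0.7, -0.7, 0.1]
grip_width: 0.0005
time_s: 23.42
eef_pos: [0.6248, 0.2612, 0.2918]
orientation: [0.454, 0.542, -0.455, 0.541]
force: [-0.4, -1.2, -0.3]
grip_width: 0.0005
t 23.42 pos [0.6248 0.2612 0.2918] x [-0.002  0.001 -1.   ] y az 10.0 z az -80.0 F [-0.4 -1.2 -0.3] w 0.0005 q [-0.01  0.53 -0.73  1.44  0.36  1.31 -0.58]
```

View pics/s17.png

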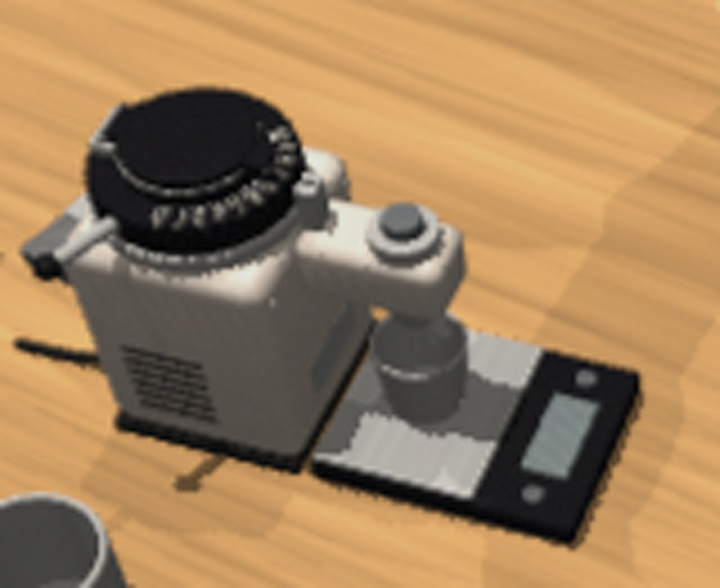

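View pics/t17.png

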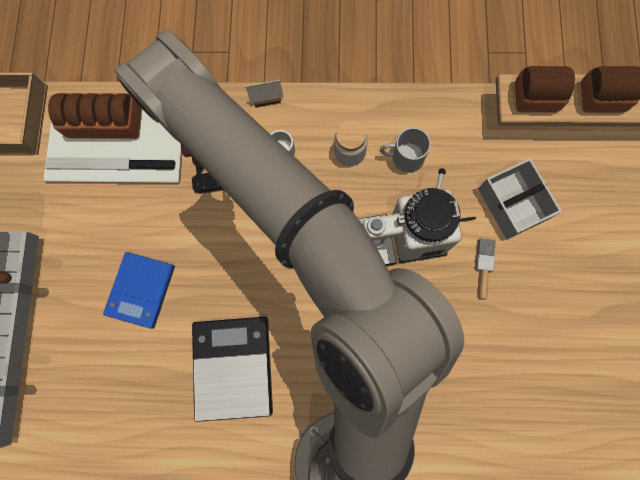

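View pics/t17c.png

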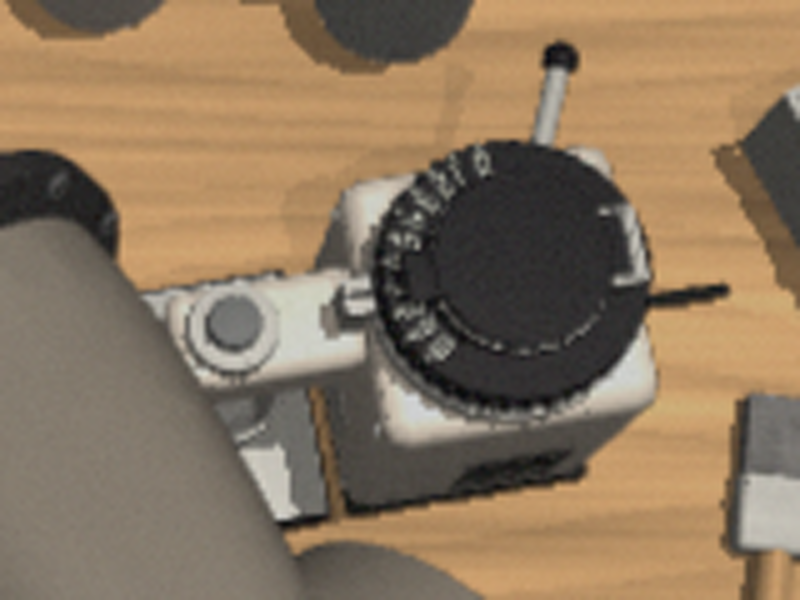

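```bash
python3 -c "
from cell import bot
print(bot.close_job())"
```

```text
the job is handed in; nothing more can be done
None
```

I finished the whole sequence and handed the job in at about 23.5 s on the robot clock; it gave no verdict. I swung the lid shut, turned the collar from 1 to 7, and pushed the scale with its cup under the outlet. Then I pressed the start button, let it go and backed away.

**Last checks:**
- **Collar:** the handle's ball is within about 1 pixel of its predicted position for 7 in the top picture, and the handle showed no force once it had clicked in.
- **Lid:** it looks flat in both views. The fingertips met its top at the expected 231.5 mm while pressing with about 20 N.
- **Cup and scale:** the cup stands upright on the platform, about 1 to 3 mm from the outlet's centre, and the limit is 12 mm. I measured this from the scene picture. The top view only partly shows the cup but roughly agrees.
- **Button:** I held it down with about 27 N. While releasing, the force fell from 5 N to zero over roughly 5.5 mm, so it reached its stop, and it looks out again in the last pictures.
- **Other things on the counter:** I saw none of them displaced, but the arm hid the tamper and part of the espresso cup in the last top view.

**One disagreement:** the button bottomed out about 4 mm higher in measured tool height than its stated height implies. I did not find out why. I judged that it went fully down from the release forces, not from the height.

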